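Close the water filter with its quarter-turn fastener

TASK

Close up the water filter unit: lay its loose white cover flat in the recess on top, with the cover's round hole over the slot. Then fit the orange wing fastener through the hole, line its cross bar up with the slot, push it in against the spring and turn it a quarter turn clockwise, so that it springs up into its lock and holds by itself. Leave the egg timer, salt shaker and espresso cup where they are.

Things in the scene. Friction and masses are not known exactly. Their poses are not given: they have to be found in the camera images.
- housing: White water filter unit, fixed, 104 (x) x 154 (y) x 67 (z) mm, two brass hose stubs on its +x side. Origin: centre of its underside; z up. Its top is a recess 84 (x) x 134 (y) mm with a grey floor at z = 60 mm and a rim up to z = 67 mm. In the floor: a keyed slot at y = -32 mm, and round y = +35 mm an opening showing the blue cartridge (nothing to do there).
- slot (a point): Centre of the keyed slot, on the recess floor's upper face (6 mm thick), axes as the housing. Slot 40 mm along x, 16 mm along y, with a 26 mm square opening in its middle for the hub. Under the floor the bar turns only clockwise (from above); solid stops stand 5 degrees past the quarter turn. There the underside has a notch, 2.5 mm deep and 17 mm wide, along y: the lock.
- plunger (a joint): Steel spring plate under the slot, pushing up on the fastener. 0 m at rest (its top 52 mm up in the housing), grows as it is pressed down, to 0.010. It pushes with 3.5 N at rest plus 0.7 N for each mm.
- cover: Loose white cover plate, 80 (x) x 130 (y) x 5 (z) mm, about 0.12 kg. Origin: centre of its underside; z up. Round through hole of 46 mm at y = -32 mm, raised grip bar at y = +40 mm. In place its axes lie along the housing's, its origin 60 mm up in the housing, 2 mm play all round. Red tick beside the hole: wing direction when locked; two grey ticks: when it goes in.
- cover_grip (a point): Point to grasp on the cover's grip bar, at y = +40 mm, z = 28 mm in the cover, axes as the cover. The bar is 44 mm long (x), 12 mm thick (y), its top at z = 36 mm in the cover; grip it across the 12 mm, fingers closing along the cover's y.
- cover_hole (a point): Centre of the cover's round hole, on its upper face (z = 5 mm in the cover).
- stud: Loose orange wing fastener, upright, 61 mm high, about 0.08 kg. Origin: centre of its underside; z up. From below: steel cross bar 36 (x) x 12 (y) x 8 mm; steel hub, diameter 22 mm, up to 22 mm; orange flange, diameter 56 mm, 22 to 27 mm; orange wing 44 (x) x 12 (y) mm, 27 to 61 mm. Wing and bar are parallel; a half turn makes no difference.
- wing (a point): Point to grasp on the wing: on the stud's axis, 51 mm above its underside (10 mm below the wing's top), axes as the stud. Fingers close along the stud's y, over 12 mm.
- flange (a point): On the stud's axis, on the underside of its flange (22 mm above its own underside). Height of the stud's origin in the housing: 52 mm when it merely rests on the spring in the slot and cannot turn; it turns only when pushed below 46 mm; at 43 mm the flange meets the cover (hard stop, spring 9.8 N); locked it stands at 48.5 mm, pressed up by 6 N.
- timer: Red and white egg timer, 63 x 62 x 60 mm, bystander. Origin: centre of its underside.
- salt: Glass salt shaker, 44 x 44 x 90 mm, bystander. Origin: centre of its underside.
- cup: Patterned espresso cup, 60 x 83 x 52 mm, bystander. Origin: at its underside.
Mind the look-alikes: they are no part of the job. Several things have the shape of the stud; the one meant has the colours described above. What is shaped like the housing but green is not meant.

How it is judged:
On the way, in this order (a step that is already met when the one before it is completed fails the run):
1. the cover lies flat in the recess with its hole over the slot (horizontal distance between cover_hole and slot below 0.006 m and z of cover in the frame of housing below 0.063 m and angle between cover's own z axis and vertical below 0.05 rad), for 0.2 s.
2. the fastener's bar has been pushed through the slot, below the recess floor (horizontal distance between stud and slot below 0.005 m and z of stud in the frame of housing below 0.0475 m), for 0.1 s.
At the end, for the whole second after the job is handed in: Cover flat in the recess (hole within 6 mm of the slot, raised under 3 mm, tilt under 0.05 rad); fastener within 5 mm of the slot, wing a quarter turn from it within 0.25 rad, sprung up into the notch (origin 47.3 to 50 mm up in the housing), tilt under 0.12 rad; both at rest (all of step 1 and horizontal distance between stud and slot below 0.005 m and z of stud in the frame of housing between 0.0473 and 0.05 m and angle between the x axis of stud and the y axis of housing, either way round below 0.25 rad and angle between stud's own z axis and vertical below 0.12 rad and linear speed of each of stud, cover below 0.02 m/s); the robot touches nothing.
It fails at once if a bystander (egg timer, salt shaker or espresso cup) was moved by more than 3 cm (distance of any of timer, salt, cup from where it was at the start of the episode above 0.03 m).
It also fails if it takes over 61 s, if anything falls off the work surface, if the arm or the gripper's body presses on something with over 40 N, if the wrist force passes 120 N, or if a joint passes its speed limit or range.

ROBOT

A 6-joint arm with a two-finger parallel gripper is mounted at the origin on a cart in front of the work surface, level with it; the furniture and walls round the work are solid. World frame = base frame: x ahead of the robot, y to its left, z up, the work surface at z = 0. Lengths are in m, angles in rad, forces in N, time in s.
With the tool pointing down it reaches from about 0.25 to 0.725 m from the base axis. Payload 4 kg.
Tool frame: the origin (TCP) lies at the very end of the fingers, on their centre line; the grasp point (between the pads) lies 19 mm behind it; z points along the fingers, y is the line along which they close (so a half turn about z gives the same grasp; the last joint's range is limited). The gripper opens to 85 mm and grips with 20 to 120 N. Pads are 22 mm wide; open, the fingers measure 114 mm over their backs; the gripper's body (76 mm by 85 mm) begins 54 mm behind the grasp point. The pads swing forward as they close: fully open they stand 13 mm farther back than shut.
Start: joints at [1.228, 0.241, 0.005, 1.335, 0, 1.571], TCP at [0.168, 0.471, 0.231] pointing down, gripper open.
Joint ranges: [-2.72, 2.72], [-1.05, 1.87], [-1.09, 1.28], [-1.99, 2.15], [-1.42, 1.44], [-3.14, 3.14]. Speed limits (rad/s): [2.79, 2.79, 3.14, 3.14, 3.14, 3.14].

INTERFACE

Orientations are given as a unit quaternion [x, y, z, w].
In Python, from workcell import bot gives the robot as it stands.
- The arm moves only by the tool carry_out, never from a script. Its argument "increments" is one flat list of numbers, 5 for each row, row after row: the finger opening in cm, from 0 to 8.54, then the shift along the tool's x, y, z in cm, then the turn about the tool's z in rad. A call has exactly 5 rows; each row shifts and turns the commanded pose from where the row before left it, along the tool's axes as they then stand; what a row does not reach is not made up. A row lasts 1/8 s, in which the tool goes at most 62.5 mm and 10.7 degrees, less where a joint would pass 70% of its speed; a pose out of reach is approached as far as the arm can. A call with a gripper value outside its range is refused whole. The fingers move at their own pace and stop on an object; the grip force is fixed at half the most. Time passes only in rows, so rows that do not move let the fingers close, or fill a call up. It gives the time, the measured TCP pose, the force, the opening and the grip force at its end, in the units of the state.
- bot.get_obs(): the state, without advancing time (a new reading comes with each control period).
- bot.camera(name): name is "scene" or "top"; returns a dict with "pixels" (480x640x3 uint8, blue, green, red), "range_z" (480x640 float32, m along the optical axis (not along the pixel's ray), 0 where there is no reading), "mtx" (3x3 intrinsics, pixels), "eye" and "attitude" of the camera in the world. Camera axes: x right, y down, z forward; pixel columns grow to the right and rows downward; lengths in m; the calibration is good to about 2 mm. A picture is of the moment at which its call begins.
- bot.job_done(): hands the job in; it is judged then, once.
Trained networks look in a picture, given as the dict that the camera call returned (one of the last four; its "shot" number tells which), for a name from the list of things; names that differ only in an ending like _2 or _b are one class to them, and where a whole thing is asked for, a point or a joint stands for the part that bears it (a point fixed in the world has none). Each returns a list of dicts, best first, with "p" (0 to 1); they miss things now and then, are a little off and sometimes report something else, mostly with a low value. They report only what shows in the picture. A call takes as long as a camera call. They do not tell look-alikes from the thing itself.
- bot.find_in(picture, name): "xyz" ([x, y, z] in m, in the coordinates of the camera as it stood for that picture, good to about 4 mm: the middle of the surface that is visible of it).
- bot.regions_of(picture, name): "mask" (480x640 bool, what is visible of it).
- bot.place_of(picture, name): "xyz" ([x, y, z] in m, in the coordinates of the camera as it stood for that picture, good to about 4 mm: a listed point, or the origin of a listed thing).
The state is a dict: "clock": time; "joint_pos": joint angles; "joint_vel": joint speeds; "tau": joint torques, N m; "eef_pos": TCP position; "tool_rot": TCP orientation; "ft_force": force on the tool from outside, world axes, zero at the start; "ft_torque": the same for the moment, N m; "grip_width": finger opening in m; "grasp_force": force on a finger pad.
Only numpy, scipy, OpenCV 4.12 (cv2) and the standard library are available. Lean on these libraries where they do the work, as an engineer would, in place of code of your own. Each camera call takes 0.05 s, during which the arm holds its last target. There are 200 camera calls.

## Working session

There is one attempt and no reset: what is moved stays moved. The work goes in short steps, Python scripts to look and compute and a tool call to move; the robot and the scene stay as the last step left them, time stands still between calls to the robot, and variables do not carry over. Pictures are saved under pics/ and viewed, at most 10 in all, crops included, and the job is handed in when it is done.

Besides the shell and the picture viewer there is one more tool, called after ">>>" by a JSON object that holds its "name" and its "arguments". carry_out: Moves the arm, as the interface text tells. Its arguments: {"type":"object","properties":{"increments":{"type":"array","items":{"type":"number"}}},"required":["increments"]}

```bash
mkdir -p pics; cat > h.py <<'E'
import numpy as np,cv2
from scipy.spatial.transform import Rotation as R
from workcell import bot
def w(c,p): return R.from_quat(c["attitude"]).apply(p)+np.array(c["eye"])
def cloud(c):
    K=np.array(c["mtx"]);z=c["range_z"];v,u=np.mgrid[:480,:640]
    P=np.dstack([(u-K[0,2])*z/K[0,0],(v-K[1,2])*z/K[1,1],z])
    return w(c,P.reshape(-1,3)).reshape(480,640,3)
def px(c,p):
    q=R.from_quat(c["attitude"]).inv().apply(np.array(p)-np.array(c["eye"]));K=np.array(c["mtx"])
    return (K@q/q[2])[:2].round()
E
python3 - <<'E'
from h import *
for n in["scene","top"]:
    c=bot.camera(n)
    cv2.imwrite(f"pics/{n}0.png",c["pixels"])
    print(n,np.round(c["eye"],3),np.round(c["attitude"],3))
    for k in["housing","slot","cover","cover_grip","cover_hole","stud","wing","timer","salt","cup"]:
        for d in bot.place_of(c,k)[:5]:
            q=w(c,d["xyz"]); print(k,round(d["p"],2),q.round(3),px(c,q))
o=bot.get_obs();print(o)
E
```

```text
scene [ 0.255 -0.533  0.721] [ 0.88  -0.193  0.102 -0.422]
housing 0.6 [ 0.544  0.589 -0.006] [232. 183.]
housing 0.56 [ 0.502  0.139 -0.   ] [280. 296.]
slot 0.9 [0.553 0.555 0.06 ] [237. 168.]
slot 0.84 [0.503 0.107 0.062] [286. 283.]
cover 0.87 [ 0.487  0.384 -0.001] [235. 230.]
cover_grip 0.76 [0.484 0.423 0.03 ] [228. 211.]
cover_hole 0.56 [0.492 0.352 0.006] [241. 235.]
stud 0.79 [ 0.593 -0.069 -0.001] [370. 357.]
stud 0.78 [ 0.494 -0.095 -0.003] [328. 389.]
wing 0.96 [ 0.493 -0.088  0.051] [326. 366.]
wing 0.92 [ 0.594 -0.069  0.051] [374. 338.]
timer 0.78 [ 0.739  0.154 -0.002] [377. 260.]
salt 0.26 [ 0.501  0.138 -0.002] [280. 297.]
cup 0.96 [ 0.713  0.295 -0.002] [338. 228.]
top [0.329 0.224 1.543] [ 0.713 -0.695  0.066 -0.064]
housing 0.93 [0.5   0.142 0.003] [357. 283.]
housing 0.63 [0.543 0.588 0.002] [187. 262.]
slot 0.83 [0.5   0.108 0.061] [372. 280.]
slot 0.64 [0.558 0.554 0.062] [195. 253.]
cover 0.71 [0.49  0.387 0.001] [263. 284.]
cover_grip 0.96 [0.485 0.424 0.029] [247. 284.]
cover_hole 0.95 [0.49  0.353 0.008] [276. 284.]
cover_hole 0.46 [ 0.499 -0.086  0.003] 
[... 393 characters left out ...]
301. 200.]
{'clock': 1.1, 'joint_pos': array([1.22797941e+00, 2.40579800e-01, 4.99569177e-03, 1.33518024e+00,
       1.19098105e-05, 1.57077227e+00]), 'joint_vel': array([-0.00107192, -0.00109237, -0.0017907 ,  0.00057337, -0.00289283,
       -0.00041457]), 'tau': array([-1.52466982e-03, -3.72221446e+01,  2.52695578e+01,  1.30152010e-03,
       -1.51158019e-04, -2.98967507e-06]), 'eef_pos': array([0.16806918, 0.47091221, 0.23131492]), 'tool_rot': array([ 1.70558484e-01,  9.85347555e-01,  1.67686440e-05, -3.14050220e-06]), 'ft_force': array([ 0.27180343,  0.2323263 , -0.49816504]), 'ft_torque': array([0.04193662, 0.03281001, 0.00705875]), 'grasp_force': 0.0, 'grip_width': 0.08511413298836297}
```

View picture.

View pics/scene0.png

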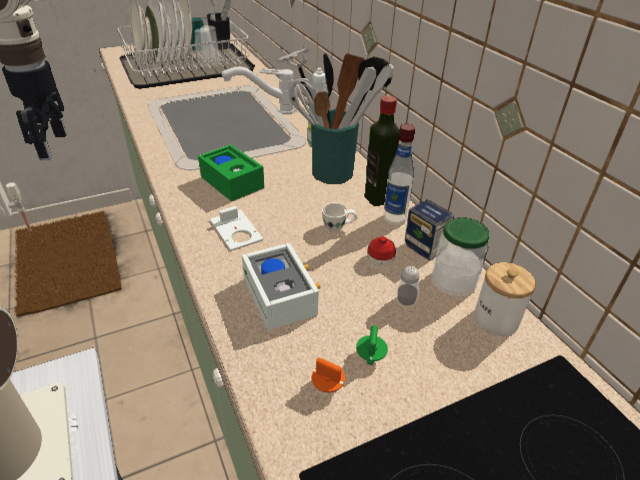

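View pics/top0.png

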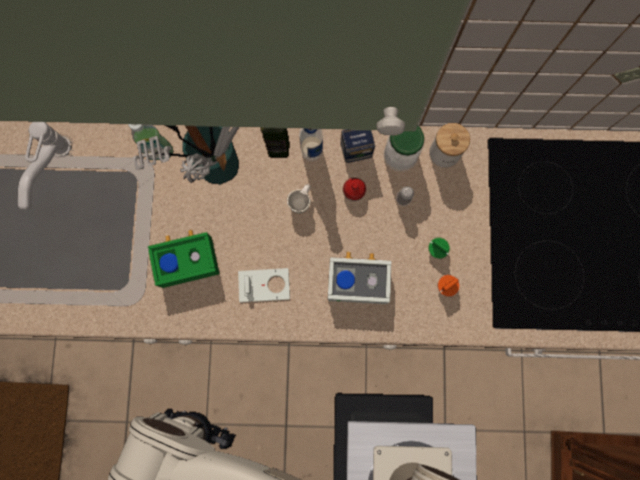

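Candidates: orange stud at (328,375), green look-alike at (372,345); white housing at (280,290), green look-alike at (230,172); a single white cover at (237,228). I choose the orange stud, the white housing and the cover. Next come yaw measurements and one close crop.

```bash
cat > m.py <<'E'
from h import *
def rect(P,m,lo,hi,ctr,r):
    q=P[m&(P[...,2]>lo)&(P[...,2]<hi)&(np.hypot(P[...,0]-ctr[0],P[...,1]-ctr[1])<r)]
    if len(q)<5: return None
    (c,s,a)=cv2.minAreaRect((q[:,:2]*1000).astype(np.float32))
    return len(q),np.round(c,1),np.round(s,1),round(a,1),np.round(np.median(q[:,2])*1000,1),"med",np.round(np.median(q[:,:2],0)*1000,1)
E
python3 - <<'E'
from m import *
c=bot.camera("scene");t=bot.camera("top")
for n,C in(("scene",c),("top",t)):
    P=cloud(C);A=np.ones((480,640),bool);I=C["pixels"].astype(int)
    print(n)
    print("cover",rect(P,A,.002,.012,(.49,.387),.09)); print("bar",rect(P,A,.031,.045,(.485,.424),.04))
    print("hous rim",rect(P,A,.0635,.072,(.5,.14),.11)); 
    org=(I[...,2]>130)&(I[...,0]<80)&(I[...,1]<130)
    print("wing",rect(P,org,.045,.07,(.497,-.089),.05));print("flange",rect(P,org,.0,.032,(.497,-.089),.05))
    blue=(I[...,0]>120)&(I[...,2]<80)
    print("blue",rect(P,blue,.02,.07,(.5,.175),.08))
    x,y=(380,380) if 0 else (0,0)
a=cv2.resize(c["pixels"][200:400,190:390],(600,600),interpolation=cv2.INTER_CUBIC)
cv2.imwrite("pics/crop.png",a)
E
```

```text
scene
cover (1178, array([492.7, 386.9]), array([178. , 169.1]), 70.0, np.float64(5.2), 'med', array([484.6, 380.2]))
bar (80, array([484.3, 420.2]), array([43.8, 15.2]), 2.1, np.float64(35.7), 'med', array([483. , 420.2]))
hous rim (1022, array([500.3, 137.5]), array([158.5, 104.9]), 88.2, np.float64(67.2), 'med', array([497.3, 124.5]))
wing (263, array([494.4, -93.6]), array([11.6, 42.5]), 37.1, np.float64(58.6), 'med', array([493.3, -95.5]))
flange (407, array([491.8, -97.9]), array([42.2, 54.7]), 62.8, np.float64(27.6), 'med', array([ 485.1, -102.9]))
blue (254, array([500.5, 171.9]), array([43.7, 45.7]), 3.2, np.float64(56.4), 'med', array([500.1, 171.8]))
top
cover (1768, array([490. , 386.5]), array([177.2, 178. ]), 19.1, np.float64(4.9), 'med', array([489.3, 390. ]))
bar (78, array([486.1, 424.9]), array([41.6, 12.9]), 3.7, np.float64(35.3), 'med', array([487.1, 424.7]))
hous rim (795, array([502. , 140.7]), array([153.7, 104.7]), 88.4, np.float64(66.5), 'med', array([498.5, 134. ]))
wing (81, array([497.3, -89.2]), array([11.9, 42.8]), 36.2, np.float64(61.1), 'med', array([496.6, -88. ]))
flange (159, array([500.9, -91.4]), array([51.7, 58.9]), 22.3, np.float64(26.6), 'med', array([507. , -81.6]))
blue (245, array([502.6, 175.2]), array([41.4, 40.7]), 0.8, np.float64(55.5), 'med', array([502.7, 175.4]))
```

View pics/crop.png

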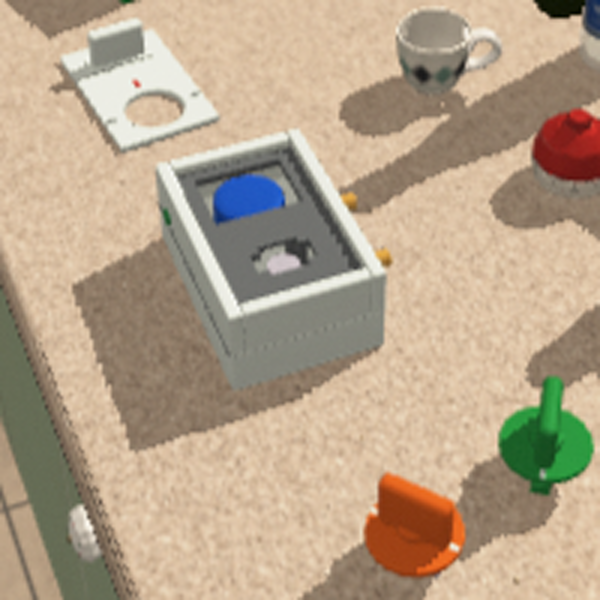

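The crop confirms it: the stud with the orange wing and flange is at crop (415,525), the white housing with a grey recess is in the middle, and the cover is at (140,90) with its red tick. Yaws: cover about +3°, housing about -1.5°, wing along -53°. I'll move to the cover first.

>>> {"name": "carry_out", "arguments": {"increments": [8.5, -5, 1, 0, 0, 8.5, -5, 1, 0, 0, 8.5, -5, 1, 0, 0, 8.5, -5, 1, 0, 0, 8.5, -5, 1, 0, 0]}}

```text
clock: 1.82
eef_pos: [0.4219, 0.4336, 0.2313]
tool_rot: [0.171, 0.985, 0.0, -0.0]
ft_force: [0.4, 0.5, 0.9]
grip_width: 0.0849
grasp_force: 0.0
```

>>> {"name": "carry_out", "arguments": {"increments": [8.5, -4, 1, 3, 0, 8.5, -2.5, 0, 4, 0, 8.5, 0, 0, 2, -0.13, 8.5, 0, 0, 2, -0.13, 8.5, 0, 0, 0, -0.13]}}

```text
clock: 2.45
eef_pos: [0.4838, 0.4203, 0.1185]
tool_rot: [-0.026, 1.0, -0.002, -0.002]
ft_force: [-0.5, 0.4, 0.4]
grip_width: 0.0849
grasp_force: 0.0
```

```bash
cat >> h.py <<'E'
def plan(x,y,z,psi):
    o=bot.get_obs();r=R.from_quat(o["tool_rot"]);m=r.as_matrix()
    cur=np.degrees(np.arctan2(m[1,1],m[0,1]));d=np.array([x,y,z])-o["eef_pos"]
    print("t",o["clock"],"pos",np.round(o["eef_pos"],4),"psi",round(cur,2),"F",np.round(o["ft_force"],1),"w",round(o["grip_width"],4),round(o["grasp_force"],1),"tilt",round(np.degrees(np.arccos(-m[2,2])),2))
    print("cm",np.round(r.inv().apply(d)*100,2),"turn",round(-np.radians(psi-cur),3))
    e=R.from_euler
    a=np.radians(psi);print("cm in final axes",np.round([(-np.sin(a)*d[0]+np.cos(a)*d[1])*100,(np.cos(a)*d[0]+np.sin(a)*d[1])*100,-d[2]*100],2),"j6",o["joint_pos"][5])
E
python3 -c "
from h import *
plan(.485,.4225,.0095,93)"
```

```text
t 2.45 pos [0.4838 0.4203 0.1185] psi 92.93 F [-0.5  0.4  0.4] w 0.0849 0.0 tilt 0.29
cm [-0.18  0.25 10.89] turn -0.001
cm in final axes [-0.13  0.21 10.9 ] j6 0.6641225984169059
```

>>> {"name": "carry_out", "arguments": {"increments": [8.5, -0.1, 0.2, 3, 0, 5, 0, 0, 3, 0, 4, 0, 0, 2.5, 0, 4, 0, 0, 1.4, 0, 4, 0, 0, 1, 0]}}

```text
clock: 3.08
eef_pos: [0.4859, 0.4236, 0.0118]
tool_rot: [-0.024, 1.0, -0.0, -0.0]
ft_force: [0.0, 0.3, 0.0]
grip_width: 0.0401
grasp_force: 0.0
```

>>> {"name": "carry_out", "arguments": {"increments": [0, 0, 0, 0, 0, 0, 0, 0, 0, 0, 0, 0, 0, 0, 0, 0, 0, 0, 0, 0, 0, 0, 0, 0, 0]}}

```text
clock: 3.7
eef_pos: [0.4863, 0.424, 0.0131]
tool_rot: [-0.024, 1.0, 0.0, 0.001]
ft_force: [1.1, 1.1, 2.2]
grip_width: 0.0107
grasp_force: 60.4
```

```bash
python3 -c "
from h import *
plan(.485,.4225,.2,93)"
```

```text
t 3.7 pos [0.4863 0.424  0.0131] psi 92.7 F [1.1 1.1 2.2] w 0.0107 60.4 tilt 0.09
cm [  0.11  -0.13 -18.69] turn -0.005
cm in final axes [  0.13  -0.14 -18.69] j6 0.669926248058122
```

>>> {"name": "carry_out", "arguments": {"increments": [0, 0, 0, -2, 0, 0, 0, 0, -3, 0, 0, 0, 0, -4, 0, 0, 0, 0, -3, 0, 0, 0, 0, -1, 0]}}

```text
clock: 4.32
eef_pos: [0.4867, 0.4244, 0.1447]
tool_rot: [-0.024, 1.0, 0.001, 0.002]
ft_force: [0.1, 0.1, -1.1]
grip_width: 0.0107
grasp_force: 60.0
```

```bash
python3 - <<'E'
from m import *
plan(.5,.17,.14,88.5)
z=bot.get_obs()["eef_pos"]
for n in("scene","top"):
    C=bot.camera(n);P=cloud(C);A=np.ones((480,640),bool)
    zc=z[2]-.009
    print(n,"plate",rect(P,A,zc+.0,zc+.01,(z[0],z[1]-.04),.085))
    print("hous rim",rect(P,A,.0635,.072,(.5,.14),.11))
    for k in("cover_hole","cover_grip","cover","slot","housing"):
        for d in bot.place_of(C,k)[:2]: print(k,round(d["p"],2),w(C,d["xyz"]).round(4))
    cv2.imwrite(f"pics/lift_{n}.png",C["pixels"])
E
```

```text
t 4.325 pos [0.4867 0.4244 0.1447] psi 92.71 F [ 0.1  0.1 -1.1] w 0.0107 60.0 tilt 0.23
cm [ -0.13 -25.47   0.4 ] turn 0.073
cm in final axes [ -2.   -25.39   0.47] j6 0.6698217695906846
scene plate (816, array([487.1, 382.8]), array([ 80.8, 134. ]), 2.4, np.float64(137.3), 'med', array([483.3, 385.7]))
hous rim (1013, array([500. , 137.5]), array([157.7, 104.8]), 88.4, np.float64(67.2), 'med', array([496.5, 124.1]))
cover_hole 0.84 [0.4893 0.3542 0.1382]
cover_grip 0.69 [0.4862 0.422  0.153 ]
cover 0.6 [0.4887 0.3828 0.13  ]
slot 0.82 [0.553  0.5542 0.058 ]
slot 0.63 [0.5019 0.1067 0.062 ]
housing 0.91 [ 0.5437  0.5867 -0.0034]
housing 0.66 [ 0.5006  0.1423 -0.0013]
top plate (57, array([504.9, 341.6]), array([108.7,  50.4]), 48.7, np.float64(137.3), 'med', array([515.6, 343.2]))
hous rim (827, array([502.1, 140.8]), array([153.4, 104.4]), 88.3, np.float64(66.4), 'med', array([501. , 137.4]))
cover_hole 0.61 [0.4834 0.3847 0.1261]
cover 0.83 [0.4839 0.3843 0.1302]
cover 0.62 [0.4994 0.1053 0.0605]
slot 0.82 [0.4994 0.1075 0.0605]
slot 0.34 [0.7475 0.157  0.0046]
housing 0.89 [0.5021 0.1407 0.0042]
housing 0.72 [0.5429 0.5888 0.0011]
```

>>> {"name": "carry_out", "arguments": {"increments": [0, 0, 0, 0, 0.075, 0, -0.35, -5, 0, 0, 0, -0.5, -5.1, 0, 0, 0, -0.5, -5.1, 0, 0, 0, -0.5, -4.6, 0, 0]}}

```text
clock: 5.55
eef_pos: [0.4988, 0.2235, 0.1424]
tool_rot: [0.014, 1.0, -0.0, 0.0]
ft_force: [0.3, 0.3, -1.5]
grip_width: 0.0108
grasp_force: 60.0
```

>>> {"name": "carry_out", "arguments": {"increments": [0, -0.5, -3.2, 1.5, 0, 0, 0, -1.4, 1.5, 0, 0, 0, 0, 1.4, 0, 0, 0, 0, 0, 0, 0, 0, 0, 0, 0]}}

```text
clock: 6.18
eef_pos: [0.5028, 0.18, 0.0986]
tool_rot: [0.013, 1.0, 0.0, 0.0]
ft_force: [-0.0, 0.1, -0.7]
grip_width: 0.0104
grasp_force: 60.0
```

```bash
python3 - <<'E'
from m import *
plan(.5033,.1797,.10,88.4)
z=bot.get_obs()["eef_pos"]
for n in("scene","top"):
    C=bot.camera(n);P=cloud(C);A=np.ones((480,640),bool)
    zc=z[2]-.0081
    print(n,"plate",rect(P,A,zc-.004,zc+.005,(z[0],z[1]-.04),.085), np.round(zc,4))
    print("hous rim",rect(P,A,.0635,.072,(.5,.14),.11))
    cv2.imwrite(f"pics/over_{n}.png",C["pixels"])
    if n=="scene": cv2.imwrite("pics/over_crop.png",cv2.resize(C["pixels"][200:360,200:360],(600,600),interpolation=cv2.INTER_CUBIC))
E
```

```text
t 6.175 pos [0.5028 0.18   0.0986] psi 88.48 F [-0.   0.1 -0.7] w 0.0104 60.0 tilt 0.04
cm [-0.05 -0.03 -0.14] turn 0.001
cm in final axes [-0.05 -0.03 -0.14] j6 0.3702116904974808
scene plate (1521, array([500.4, 138.9]), array([133.5,  81.1]), 88.9, np.float64(91.1), 'med', array([496.3, 135. ])) 0.0905
hous rim (653, array([500.3, 137.3]), array([155.2, 104.7]), 88.0, np.float64(67.1), 'med', array([460.4,  81.5]))
top plate (44, array([478.2, 198.1]), array([30.3, 14.7]), 1.4, np.float64(90.3), 'med', array([474.5, 200.5])) 0.0905
hous rim (120, array([498.6, 139.3]), array([ 54.4, 176.9]), 19.8, np.float64(67.5), 'med', array([475.2, 209.5]))
```

View pics/over_crop.png

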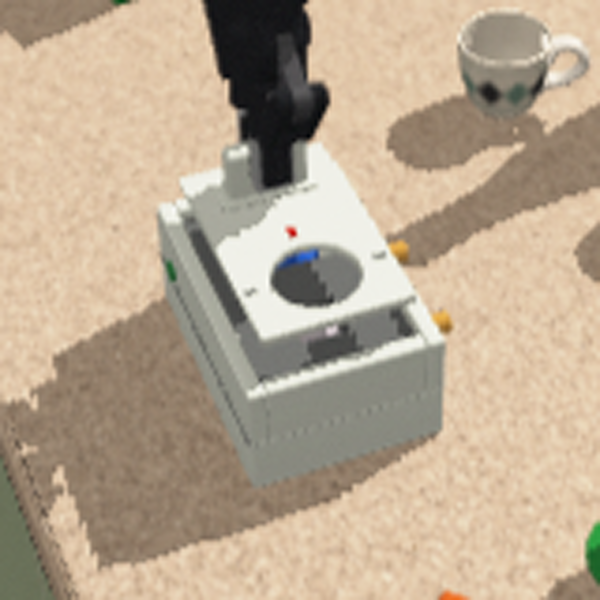

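The cover hangs squarely over the recess, with its hole at crop (317,275). It is about 1 mm too far in +y.

>>> {"name": "carry_out", "arguments": {"increments": [0, 0, -0.08, 0.6, 0.004, 0, 0, 0, 0.6, 0, 0, 0, 0, 0.5, 0, 0, 0, 0, 0.4, 0, 0, 0, 0, 0.3, 0]}}

```text
clock: 6.9
eef_pos: [0.5024, 0.1781, 0.0739]
tool_rot: [0.016, 1.0, -0.0, -0.0]
ft_force: [0.2, -0.1, -0.8]
grip_width: 0.0112
grasp_force: 60.0
```

>>> {"name": "carry_out", "arguments": {"increments": [0, 0, 0, 0.2, 0, 0, 0, 0, 0.1, 0, 0, 0, 0, 0, 0, 0, 0, 0, 0, 0, 0, 0, 0, 0, 0]}}

```text
clock: 7.52
eef_pos: [0.5024, 0.1782, 0.073]
tool_rot: [0.016, 1.0, 0.0, 0.0]
ft_force: [-4.1, -1.6, 8.8]
grip_width: 0.0106
grasp_force: 61.5
```

>>> {"name": "carry_out", "arguments": {"increments": [3, 0, 0, 0, 0, 3, 0, 0, 0, 0, 3, 0, 0, -3, 0, 3, 0, 0, -5, 0, 3, 0, 0, -5, 0]}}

```text
clock: 8.15
eef_pos: [0.5023, 0.1781, 0.2021]
tool_rot: [0.016, 1.0, -0.0, -0.001]
ft_force: [0.8, 0.2, 0.0]
grip_width: 0.03
grasp_force: 0.0
```

```bash
python3 - <<'E'
from m import *
C=bot.camera("scene");P=cloud(C);A=np.ones((480,640),bool)
print("plate",rect(P,A,.0615,.0662,(.5,.138),.07))
for lo,hi,cy in((.1,.13,.11),):pass
c0=np.array([.5,.138])
for y in(-50,-32,0,30):
  for x in(-32,32):
    q=c0+np.array([x,y])/1000
    s=P[np.hypot(P[...,0]-q[0],P[...,1]-q[1])<.005]
    print(x,y,len(s),np.round(np.median(s[:,2])*1000,1))
for k in("cover_hole","slot"):
    for d in bot.place_of(C,k)[:2]: print(k,round(d["p"],2),w(C,d["xyz"]).round(4))
cv2.imwrite("pics/placed.png",cv2.resize(C["pixels"][210:410,200:400],(600,600),interpolation=cv2.INTER_CUBIC))
# stud target
plan(.497,-.0895,.15,37)
E
```

```text
plate (1041, array([500. , 135.5]), array([134.1, 104. ]), 87.9, np.float64(65.1), 'med', array([498.2, 133. ]))
-32 -50 16 66.1
32 -50 16 65.5
-32 -32 18 65.5
32 -32 16 65.6
-32 0 206 508.8
32 0 11 65.4
-32 30 290 404.6
32 30 42 431.2
cover_hole 0.71 [0.4988 0.1068 0.0683]
slot 0.89 [0.5481 0.554  0.0608]
slot 0.75 [0.5018 0.1072 0.0598]
t 8.3 pos [0.5047 0.179  0.2045] psi 88.18 F [-0.2  0.6 -1.1] w 0.0301 0.0 tilt 0.42
cm [ -0.04 -26.88   5.38] turn 0.893
cm in final axes [-20.98 -16.78   5.45] j6 0.3725871736841464
```

View pics/placed.png

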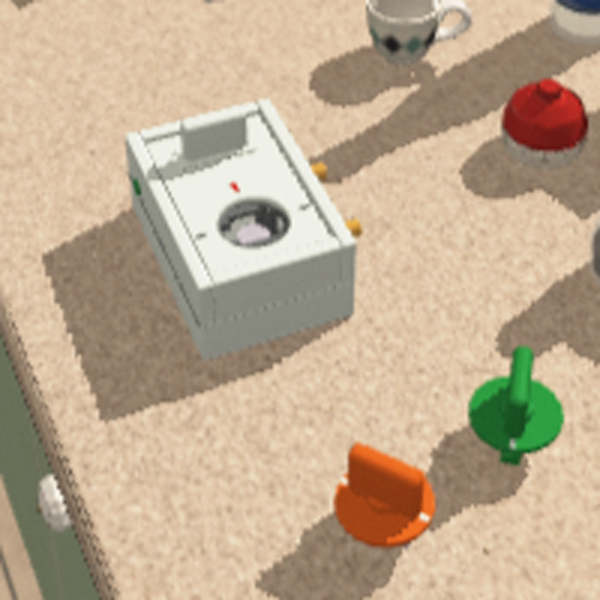

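The cover lies flush in the recess, with its hole at crop (253,222) over the slot. Now the orange stud.

>>> {"name": "carry_out", "arguments": {"increments": [3.5, 0, -5.4, 0, 0, 3.5, 0, -5.4, 0, 0, 3.5, 0, -5.4, 0, 0, 3.5, 0, -5.4, 0, 0, 3.5, 0, -5.2, 1, 0]}}

```text
clock: 8.93
eef_pos: [0.4936, -0.0913, 0.1903]
tool_rot: [0.016, 1.0, 0.0, -0.0]
ft_force: [1.2, 0.5, 0.3]
grip_width: 0.0348
grasp_force: 0.0
```

>>> {"name": "carry_out", "arguments": {"increments": [3.5, 0, 0, 1, 0.178, 3.5, 0, 0, 1, 0.178, 3.5, 0, 0, 1, 0.178, 3.5, 0, 0, 1, 0.178, 3.5, 0, 0, 1, 0.178]}}

```text
clock: 9.55
eef_pos: [0.4929, -0.0895, 0.1392]
tool_rot: [0.447, 0.894, -0.0, -0.001]
ft_force: [-1.2, -1.2, -0.8]
grip_width: 0.0351
grasp_force: 0.0
```

```bash
python3 -c "
from h import *
plan(.4965,-.09,.033,37)"
```

```text
t 9.55 pos [ 0.4929 -0.0895  0.1392] psi 36.84 F [-1.2 -1.2 -0.8] w 0.0351 0.0 tilt 0.17
cm [-0.28  0.28 10.62] turn -0.003
cm in final axes [-0.26  0.26 10.62] j6 0.7481613039428583
```

>>> {"name": "carry_out", "arguments": {"increments": [3.5, -0.3, 0.3, 3, 0, 3.5, 0, 0, 3, 0, 3.5, 0, 0, 2.5, 0, 3.5, 0, 0, 1.5, 0, 3.5, 0, 0, 0.5, 0]}}

```text
clock: 10.18
eef_pos: [0.497, -0.09, 0.0348]
tool_rot: [0.445, 0.896, -0.0, -0.001]
ft_force: [-0.3, -0.3, -0.3]
grip_width: 0.0352
grasp_force: 0.0
```

>>> {"name": "carry_out", "arguments": {"increments": [0, 0, 0, 0, 0, 0, 0, 0, 0, 0, 0, 0, 0, 0, 0, 0, 0, 0, 0, 0, 0, 0, 0, 0, 0]}}

```text
clock: 10.8
eef_pos: [0.4983, -0.0902, 0.0365]
tool_rot: [0.445, 0.896, 0.0, 0.0]
ft_force: [-0.3, -0.9, -0.5]
grip_width: 0.0106
grasp_force: 60.0
```

>>> {"name": "carry_out", "arguments": {"increments": [0, 0, 0, -2, 0, 0, 0, 0, -4, 0, 0, 0, 0, -4, 0, 0, 0, 0, -3, 0, 0, 0, 0, -1, 0]}}

```text
clock: 11.42
eef_pos: [0.4994, -0.0904, 0.1783]
tool_rot: [0.445, 0.896, 0.001, 0.002]
ft_force: [0.3, 0.3, -2.1]
grip_width: 0.0111
grasp_force: 60.1
```

```bash
python3 -c "
from h import *
plan(.5,.1067,.18,88.3)"
```

```text
t 11.425 pos [ 0.4994 -0.0904  0.1783] psi 37.19 F [ 0.3  0.3 -2.1] w 0.0111 60.1 tilt 0.23
cm [15.66 11.97 -0.18] turn -0.892
cm in final axes [ 0.52 19.71 -0.17] j6 0.7426447096657157
```

>>> {"name": "carry_out", "arguments": {"increments": [0, 0, 0, 0, -0.178, 0, 0, 0, 0, -0.178, 0, 0, 0, 0, -0.178, 0, 0, 0, 0, -0.178, 0, 0, 0, 0, -0.18]}}

```text
clock: 12.05
eef_pos: [0.4973, -0.0901, 0.1749]
tool_rot: [0.012, 1.0, 0.0, -0.001]
ft_force: [-0.1, -0.1, -0.9]
grip_width: 0.0109
grasp_force: 60.1
```

>>> {"name": "carry_out", "arguments": {"increments": [0, 0.2, 5, 0, 0, 0, 0.2, 5, 0, 0, 0, 0.1, 5, 0, 0, 0, 0, 4.5, 1.5, 0, 0, 0, 0, 1.5, 0]}}

```text
clock: 12.68
eef_pos: [0.4983, 0.1075, 0.1447]
tool_rot: [0.012, 1.0, 0.0, -0.001]
ft_force: [-0.1, 0.4, -0.7]
grip_width: 0.0105
grasp_force: 60.1
```

```bash
python3 - <<'E'
from m import *
plan(.5,.1067,.14,88.3)
z=bot.get_obs()["eef_pos"];so=z[2]-.0365
for n in("scene","top"):
    C=bot.camera(n);P=cloud(C);I=C["pixels"].astype(int)
    org=(I[...,2]>110)&(I[...,0]<90)&(I[...,1]<130)
    print(n,"wing",rect(P,org,so+.036,so+.07,z,.05));print("flange",rect(P,org,so+.02,so+.031,z,.05))
    print("rim",rect(P,np.ones((480,640),bool),.0635,.072,(.5,.14),.11))
    for k in("stud","wing","flange"):
        for d in bot.place_of(C,k)[:3]: print(k,round(d["p"],2),w(C,d["xyz"]).round(4))
    if n=="scene": cv2.imwrite("pics/stud_crop.png",cv2.resize(C["pixels"][200:360,200:360],(600,600),interpolation=cv2.INTER_CUBIC))
E
```

```text
t 12.675 pos [0.4983 0.1075 0.1447] psi 88.59 F [-0.1  0.4 -0.7] w 0.0105 60.1 tilt 0.08
cm [-0.17 -0.08  0.47] turn 0.005
cm in final axes [-0.17 -0.08  0.47] j6 0.23686272440010625
scene wing (140, array([495. , 100.1]), array([13.6, 42.7]), 78.6, np.float64(159.0), 'med', array([482.6, 101.7]))
flange (285, array([493.5,  98.5]), array([39.6, 52.4]), 69.7, np.float64(135.8), 'med', array([491.8,  92.9]))
rim (1888, array([499.9, 137.7]), array([156.2, 104.3]), 88.3, np.float64(66.2), 'med', array([481.5, 119.4]))
stud 0.74 [ 0.5916 -0.0676 -0.0019]
stud 0.67 [0.4948 0.1026 0.1099]
wing 0.67 [0.4918 0.1082 0.1595]
flange 0.78 [0.4977 0.1066 0.1336]
flange 0.75 [ 0.5952 -0.0666  0.025 ]
top wing None
flange (45, array([480. , 118.5]), array([33.5,  9.8]), 49.5, np.float64(134.8), 'med', array([480.2, 118.3]))
rim (999, array([502.4, 149.4]), array([136.2, 104.6]), 88.3, np.float64(66.8), 'med', array([486.2, 168.3]))
stud 0.74 [ 0.5933 -0.0654 -0.0006]
stud 0.6 [0.5017 0.1054 0.1116]
wing 0.7 [ 0.5929 -0.0676  0.0502]
wing 0.58 [0.4959 0.1018 0.1614]
flange 0.91 [ 0.5945 -0.0637  0.0178]
flange 0.43 [0.4926 0.1018 0.1334]
```

View pics/stud_crop.png

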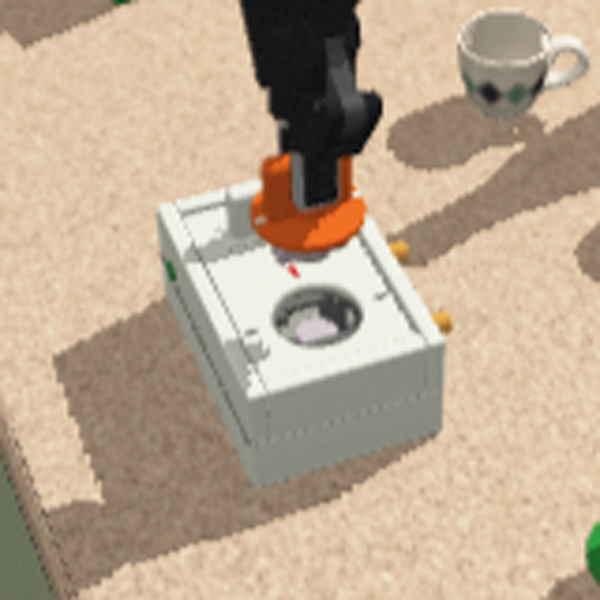

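```bash
python3 - <<'E'
from m import *
from scipy.optimize import least_squares
o=bot.get_obs();z=o["eef_pos"];so=z[2]-.0365
C=bot.camera("scene");I=C["pixels"].astype(int);K=np.array(C["mtx"])
def ray(u,v,h):
    d=R.from_quat(C["attitude"]).apply(np.c_[(u-K[0,2])/K[0,0],(v-K[1,2])/K[1,1],np.ones(len(u))]);e=np.array(C["eye"])
    return (e+d*((h-e[2])/d[:,2])[:,None])[:,:2]*1000
org=(I[...,2]>100)&(I[...,0]<90)&(I[...,1]<130)
org[:, :230]=0; org[:,360:]=0; org[300:]=0
v,u=np.nonzero(org);print(u.min(),u.max(),v.min(),v.max())
# lower contour of each column: flange lower edge z=22, outer boundary
cols=np.unique(u);low=np.array([v[u==c].max() for c in cols])
print(list(zip(cols.tolist(),low.tolist())))
for h,off in((so+.022,.5),):
    s=slice(3,-3);q=ray(cols[s].astype(float),low[s]+off,h)
    f=least_squares(lambda p:np.hypot(q[:,0]-p[0],q[:,1]-p[1])-28,[z[0]*1000,z[1]*1000],loss="soft_l1")
    print("flange centre",f.x.round(1),np.abs(f.fun).mean())
E
```

```text
230 359 0 288
[(230, 28), (231, 201), (232, 28), (233, 63), (234, 200), (235, 27), (236, 29), (237, 26), (238, 27), (239, 198), (240, 87), (241, 92), (243, 99), (244, 196), (245, 35), (246, 195), (247, 37), (249, 194), (250, 111), (251, 193), (253, 192), (256, 191), (257, 144), (258, 191), (259, 146), (260, 195), (261, 196), (262, 197), (263, 109), (267, 120), (268, 259), (269, 261), (270, 262), (271, 263), (272, 264), (273, 264), (274, 265), (275, 265), (276, 266), (277, 271), (278, 272), (279, 267), (280, 267), (281, 267), (282, 267), (283, 267), (284, 267), (285, 267), (286, 267), (287, 267), (288, 266), (289, 266), (290, 265), (291, 265), (292, 265), (293, 264), (294, 263), (295, 263), (296, 262), (297, 260), (298, 258), (299, 146), (300, 106), (301, 107), (302, 105), (303, 143), (304, 165), (305, 109), (306, 269), (307, 269), (308, 270), (309, 129), (310, 146), (312, 174), (313, 97), (314, 177), (315, 114), (316, 115), (317, 97), (318, 287), (319, 288), (320, 116), (321, 46), (322, 120), (323, 124), (324, 91), (325, 122), (326, 127), (327, 127), (328, 222), (329, 108), (330, 228), (331, 52), (332, 227), (333, 226), (334, 90), (335, 91), (336, 107), (337, 102), (338, 99), (339, 125), (340, 225), (341, 66), (342, 63), (343, 22), (344, 110), (345, 110), (346, 105), (347, 101), (348, 100), (349, 101), (350, 103), (351, 54), (352, 29), (353, 29), (354, 55), (355, 55), (356, 150), (357, 142), (358, 144), (359, 152)]
flange centre [676.  435.4] 356.2349302960842
```

```bash
python3 - <<'E'
from m import *
from scipy.optimize import least_squares
o=bot.get_obs();z=o["eef_pos"];so=z[2]-.0365
C=bot.camera("scene");I=C["pixels"].astype(int);K=np.array(C["mtx"]);e=np.array(C["eye"])
def ray(u,v,h):
    d=R.from_quat(C["attitude"]).apply(np.c_[(u-K[0,2])/K[0,0],(v-K[1,2])/K[1,1],np.ones(len(u))])
    return (e+d*((h-e[2])/d[:,2])[:,None])[:,:2]*1000
org=(I[...,2]>100)&(I[...,0]<90)&(I[...,1]<130)
cols=[];low=[]
for c in range(269,297):
    if c in(277,278):continue
    cols.append(c);low.append(np.nonzero(org[240:270,c])[0].max()+240)
q=ray(np.array(cols,float),np.array(low)+.5,so+.022)
f=least_squares(lambda p:np.hypot(q[:,0]-p[0],q[:,1]-p[1])-28,[498,107],loss="soft_l1")
print("flange",f.x.round(1),np.abs(f.fun).mean())
# hole upper rim at z=.065: dark inside vs. white
g=cv2.cvtColor(C["pixels"],cv2.COLOR_BGR2GRAY)
u0,v0=px(C,(.499,.106,.065));print(u0,v0)
t=np.linspace(0,2*np.pi,120,endpoint=False);E=[]
for a in t:
    r=np.linspace(17,29,49);pr=np.array([px(C,(.499+np.cos(a)*k/1000,.106+np.sin(a)*k/1000,.065)) for k in r])
    # subpixel sampling
    qq=R.from_quat(C["attitude"]).inv().apply(np.c_[.499+np.cos(a)*r/1000,.106+np.sin(a)*r/1000,np.full(49,.065)]-e);uv=(K@(qq/qq[:,2:]).T).T
    s=cv2.remap(g,uv[:,0].astype(np.float32)[None],uv[:,1].astype(np.float32)[None],cv2.INTER_LINEAR)[0].astype(float)
    d=np.convolve(s,np.r_[np.ones(4),-np.ones(4)],"valid");k=d.argmax()
    if d[k]>80:E.append((499+np.cos(a)*r[k+4],106+np.sin(a)*r[k+4]))
E=np.array(E);f=least_squares(lambda p:np.hypot(E[:,0]-p[0],E[:,1]-p[1])-p[2],[499,106,23],loss="soft_l1")
print("hole",len(E),f.x.round(1),np.abs(f.fun).mean())
E
```

```text
flange [498.3 103.8] 0.7030598808669825
284.0 283.0
hole 109 [498.8 104.2  22.7] 0.4169151418758876
```

The stud hangs upright over the hole, with its flange at crop (308,220). The circle fits put it within about 1 mm of the hole. Lowering and watching the force.

>>> {"name": "carry_out", "arguments": {"increments": [0, -0.1, 0, 1.5, 0.004, 0, 0, 0, 1.5, 0, 0, 0, 0, 1, 0, 0, 0, 0, 0.7, 0, 0, 0, 0, 0, 0]}}

```text
clock: 13.8
eef_pos: [0.4994, 0.1047, 0.0985]
tool_rot: [0.017, 1.0, -0.0, -0.001]
ft_force: [-0.5, 0.5, -0.6]
grip_width: 0.0107
grasp_force: 60.1
```

>>> {"name": "carry_out", "arguments": {"increments": [0, 0, 0, 0.2, 0, 0, 0, 0, 0.2, 0, 0, 0, 0, 0.1, 0, 0, 0, 0, 0, 0, 0, 0, 0, 0, 0]}}

```text
clock: 14.42
eef_pos: [0.5003, 0.1053, 0.0945]
tool_rot: [0.017, 1.0, 0.0, 0.0]
ft_force: [1.0, 2.7, -0.4]
grip_width: 0.0107
grasp_force: 60.2
```

>>> {"name": "carry_out", "arguments": {"increments": [0, 0, 0.13, 0, 0, 0, 0, 0, 0.2, 0, 0, 0, 0, 0.2, 0, 0, 0, 0, 0.2, 0, 0, 0, 0, 0, 0]}}

```text
clock: 15.05
eef_pos: [0.4999, 0.106, 0.0884]
tool_rot: [0.017, 1.0, -0.0, -0.0]
ft_force: [-0.6, -0.1, 2.4]
grip_width: 0.0108
grasp_force: 60.6
```

The stud is through the slot and resting on the spring, as predicted. Pushing in.

>>> {"name": "carry_out", "arguments": {"increments": [0, 0, 0, 0.2, 0, 0, 0, 0, 0.2, 0, 0, 0, 0, 0.2, 0, 0, 0, 0, 0.15, 0, 0, 0, 0, 0, 0]}}

```text
clock: 15.68
eef_pos: [0.5, 0.106, 0.0813]
tool_rot: [0.017, 1.0, -0.0, 0.0]
ft_force: [-3.2, -0.8, 7.5]
grip_width: 0.0108
grasp_force: 61.3
```

>>> {"name": "carry_out", "arguments": {"increments": [0, 0, 0, 0.05, 0.1, 0, 0, 0, 0, 0.15, 0, 0, 0, 0, 0.15, 0, 0, 0, 0, 0.15, 0, 0, 0, 0, 0.15]}}

```text
clock: 16.3
eef_pos: [0.5015, 0.1063, 0.0815]
tool_rot: [0.361, 0.933, 0.001, 0.002]
ft_force: [-0.6, -1.1, 7.3]
grip_width: 0.0111
grasp_force: 61.3
```

```bash
python3 -c "
from h import *
plan(.5,.106,.081,-1.7)"
```

```text
t 16.3 pos [0.5015 0.1063 0.0815] psi 47.67 F [-0.6 -1.1  7.3] w 0.0111 61.3 tilt 0.2
cm [ 0.09 -0.13  0.05] turn 0.862
cm in final axes [-0.04 -0.15  0.05] j6 0.9477936618781337
```

>>> {"name": "carry_out", "arguments": {"increments": [0, 0.05, -0.1, 0.05, 0.17, 0, 0, 0, 0, 0.17, 0, 0, 0, 0, 0.17, 0, 0, 0, 0, 0.17, 0, 0, 0, 0, 0.17]}}

```text
clock: 16.92
eef_pos: [0.5007, 0.106, 0.0811]
tool_rot: [0.714, 0.701, 0.002, 0.001]
ft_force: [-0.8, 0.2, 6.9]
grip_width: 0.0113
grasp_force: 61.4
```

```bash
python3 -c "
from h import *
plan(.5,.106,.0865,-1.7)"
```

```text
t 16.925 pos [0.5007 0.106  0.0811] psi -1.06 F [-0.8  0.2  6.9] w 0.0113 61.4 tilt 0.22
cm [-0.   -0.06 -0.54] turn 0.011
cm in final axes [-0.   -0.07 -0.54] j6 1.7980675634344658
```

>>> {"name": "carry_out", "arguments": {"increments": [0, 0, -0.05, 0, 0.01, 0, 0, 0, -0.15, 0, 0, 0, 0, -0.15, 0, 0, 0, 0, -0.1, 0, 0, 0, 0, 0, 0]}}

```text
clock: 17.55
eef_pos: [0.5005, 0.106, 0.0847]
tool_rot: [0.715, 0.699, 0.002, 0.001]
ft_force: [3.0, -0.2, 5.2]
grip_width: 0.0109
grasp_force: 61.0
```

>>> {"name": "carry_out", "arguments": {"increments": [0, 0, 0, -0.05, 0, 0, 0, 0, -0.05, 0, 0, 0, 0, 0, 0, 0, 0, 0, 0, 0, 0, 0, 0, 0, 0]}}

```text
clock: 18.18
eef_pos: [0.4985, 0.1058, 0.0849]
tool_rot: [0.715, 0.699, 0.0, -0.0]
ft_force: [3.7, 0.9, 4.4]
grip_width: 0.0107
grasp_force: 60.8
```

The height is 48.4 mm, which puts the bar in the notch. Releasing.

>>> {"name": "carry_out", "arguments": {"increments": [3, 0, 0, 0, 0, 3, 0, 0, 0, 0, 3, 0, 0, 0, 0, 3, 0, 0, -3, 0, 3, 0, 0, -5, 0]}}

```text
clock: 18.8
eef_pos: [0.4963, 0.1053, 0.1635]
tool_rot: [0.715, 0.699, -0.003, -0.002]
ft_force: [0.7, 0.4, 0.7]
grip_width: 0.0305
grasp_force: 0.0
```

>>> {"name": "carry_out", "arguments": {"increments": [3, 0, 0, -5, 0, 3, 3, 0, 0, 0, 3, 5, 0, 0, 0, 3, 5, 0, 0, 0, 3, 5, 0, 0, 0]}}

```text
clock: 19.42
eef_pos: [0.5022, 0.2868, 0.2145]
tool_rot: [0.715, 0.699, -0.0, -0.0]
ft_force: [0.2, 0.8, 0.7]
grip_width: 0.0297
grasp_force: 0.0
```

```bash
python3 - <<'E'
from m import *
plan(.5,.106,.2,-1.7)
for n in("scene","top"):
    C=bot.camera(n);P=cloud(C);I=C["pixels"].astype(int)
    org=(I[...,2]>110)&(I[...,0]<90)&(I[...,1]<130)
    print(n,"wing",rect(P,org,.1,.125,(.5,.107),.05));print("flange",rect(P,org,.06,.08,(.5,.107),.05))
    print("cover bar",rect(P,np.ones((480,640),bool),.088,.105,(.5,.178),.05))
    if n=="scene": cv2.imwrite("pics/end_crop.png",cv2.resize(C["pixels"][200:360,200:360],(600,600),interpolation=cv2.INTER_CUBIC))
E
```

```text
t 19.425 pos [0.5022 0.2868 0.2145] psi -1.34 F [0.2 0.8 0.7] w 0.0297 0.0 tilt 0.06
cm [-18.08   0.21   1.46] turn 0.006
cm in final axes [-18.08   0.32   1.45] j6 2.113225537039941
scene wing (124, array([496.5, 103.6]), array([44.2, 10.8]), 89.6, np.float64(108.7), 'med', array([495.7,  98.6]))
flange (327, array([496.2, 102.2]), array([49. , 53.4]), 75.1, np.float64(75.9), 'med', array([489.3,  98.5]))
cover bar (145, array([500.3, 176.5]), array([43.1, 14.5]), 0.4, np.float64(95.2), 'med', array([499.2, 173. ]))
top wing (91, array([499.9, 108.2]), array([41.7, 12.4]), 88.1, np.float64(108.6), 'med', array([499.6, 108.7]))
flange (240, array([497.3, 106.1]), array([54.2, 50.7]), 0.7, np.float64(75.1), 'med', array([489.8, 106.4]))
cover bar (53, array([509.8, 156.4]), array([26.4, 55.7]), 1.5, np.float64(96.6), 'med', array([510.2, 177.1]))
```

View pics/end_crop.png

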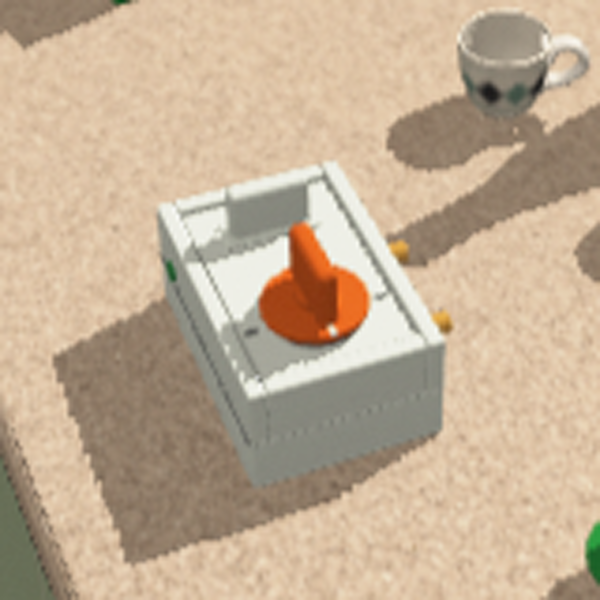

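The wing lies along y, pointing at the red tick. Its top measures 108.7 mm against 109.5 mm when locked, it is centred within 1.5 mm, and the cover is flat. Handing in.

```bash
python3 -c "
from workcell import bot
print(bot.job_done())"
```

```text
the job is handed in; nothing more can be done
None
```

I handed the job in at about 19.5 s: by my last camera check the cover lies flat in the recess, and the orange fastener is turned a quarter turn and sprung up into its lock. No verdict came back.

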